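# Isolate the machine, then press a keyed shaft home in its pulley

## Robot

A 7-joint arm with a two-finger parallel gripper is mounted at the origin on the work surface. World frame = base frame: x ahead of the robot, y to its left, z up, the work surface at z = 0. Lengths are in m, angles in rad, forces in N, time in s.
With the tool pointing down it reaches from about 0.4 to 0.85 m from the base axis. Payload 10.4 kg.
Tool frame: the origin (TCP) lies between the finger pads; the fingertips stand manip.finger_overhang ahead of it and the grasp point (between the pads) lies 11 mm behind it (manip.finger_overhang is the distance from the TCP to the fingertips, in m); x points along the fingers, z is the direction in which the jaws open and shut, and the axes are right-handed (so a half turn about x gives the same grasp; the last joint's range is limited). The gripper opens to 85 mm and grips with 20 to 120 N. Pads are 22 mm wide; open, the fingers measure 114 mm over their backs; the gripper's body (76 mm by 85 mm) begins 54 mm behind the grasp point. The pads swing forward as they close: fully open they stand 13 mm farther back than shut.
Start: joints at [-1.321, 0.332, -0.065, 1.46, 0.022, 1.35, -0.088], TCP at [0.168, 0.602, 0.239] pointing down, gripper open.
Joint ranges: [-2.6, 2.6], [-0.5, 2.12], [-1.47, 1.34], [0.16, 2.42], [-1.27, 4.41], [0.06, 2.06], [-2.6, 2.6]. Speed limits (rad/s): [2.22, 2.22, 2.79, 2.79, 3.14, 3.14, 3.14].

## Interface

Orientations are given as a unit quaternion [x, y, z, w].
In Python, from workcell import get_obs, camera, workorder, manip gives the robot as it stands. The module is installed in compiled form; this text tells all that it offers.
- The arm moves only by the tool play_rows, never from a script. Its argument "increments" is text: rows parted by semicolons, each of 4 numbers parted by spaces: the shift along the tool's x, y, z in m, then the turn about the tool's x in rad. A call has 1 to 20 rows; each row shifts and turns the pose as measured when the row begins, along the tool's axes as they then stand; what a row does not reach is not made up. A row lasts 1/10 s, in which the tool goes at most 50 mm and 8.59 degrees, less where a joint would pass 70% of its speed; a pose out of reach is approached as far as the arm can. A call is refused whole if a number of a shift passes 0.05 or a number of a turn 0.15, either way. A call with a gripper value outside its range is refused whole. "hand" is the gripper command: -1 is fully open, 1 is shut, values between are in proportion, set as the call begins (left out, the last holds). The fingers move at their own pace and stop on an object; "squeeze" is the grip in N (left out, the last holds). Time passes only in rows, so rows that do not move let the fingers close. It gives the time, the measured TCP pose, the force and the opening at its end, in the units of the state.
- get_obs(): the state, without advancing time (a new reading comes with each control period).
- camera(name): name is "side" or "top" or "wrist"; returns a dict with "img" (480x640x3 uint8, blue, green, red), "fov_y" (degrees; the focal length in pixels is half the picture's height over the tangent of half this angle, whatever the lens; pixels are square), "cx", "cy" (the principal point, pixels), "distortion" ([k1, k2, p1, p2, k3] as OpenCV has them; the pictures are not rectified), "R" (3x3) and "t" (3): a world point X has camera coordinates R X + t; the wrist camera has in their place "tool_from_camera" (4x4, takes a point from camera to tool coordinates, whose origin is the TCP and whose axes are the tool frame's). Camera axes: x right, y down, z forward; pixel columns grow to the right and rows downward; lengths in m; the calibration is good to about 2 mm. A picture is of the moment at which its call begins: read the wrist's pose just before it. There is no depth.
- workorder.hand_in(): hands the job in, once; it reports no verdict.
The state is a dict: "clock": time; "joint_pos": joint angles; "joint_velocities": joint speeds; "tau": joint torques, N m; "position": TCP position; "ee_rot": TCP orientation; "ft_force": force on the tool from outside, world axes, zero at the start; "torque": the same for the moment, N m; "grip_width": opening from 0.0 (shut) to 1.0 (fully open).
Only numpy, scipy, OpenCV 4.12 (cv2) and the standard library are available. Lean on these libraries where they do the work, as an engineer would, in place of code of your own. Each camera call takes 0.05 s, during which the arm holds its last target.

## Task

Turn the handle of the grey isolator box fully to off, in line with the long side of the box. Then take the shaft that has a key (not the plain one) out of its wooden stand, put it upright into the bore of the stepped pulley, turning it until the key slips into the keyway, and push it fully home against the spring until its collar sits flat on the pulley's top face. Finish while still gripping the shaft and pressing it home, and leave the other things on the bench where they are.

Things in the scene. Friction and masses are not known exactly. Their poses are not given: they have to be found in the camera images.
- isolator_handle (a joint): black rotary bar handle on the isolator box, hinged about the vertical axis through isolator_grip. 0 = off, at its stop, bar along the box's long side; grows clockwise seen from above up to the stop at 1.3 rad (on, bar nearly across the box). Starts near on, so it is turned off counter-clockwise. Friction about 0.12 N m; it stays where it is left
- isolator_grip (a point): on the handle's axis, half-way up its bar (60 mm long, 14 wide, from 65 to 99 mm above the bench; a disc of radius 22 mm below it), 82 mm above the bench. Axes are those of the fixed grey box (120 x 80 mm, 55 high, x along its long side, black cable gland at its +x end) and do not turn with the handle; the bar points along the box's x turned clockwise by the joint value
- shaft_grip (a point): centre of the square head (24 x 24 mm, 50 mm high, flats facing x and y) of the loose keyed steel shaft, about 350 g, upright in a wooden stand. z up along the shaft, x towards the key. Below the head: collar of radius 14 mm, its underside 31 mm below this point; then the round shaft, its tip 79 mm below this point
- shaft: the same keyed shaft, same axes, origin at its tip on the axis. Round part radius 11 mm, 48 mm long up to the collar, its lowest 6 mm tapered to radius 7. The key is a rib 8 mm wide reaching 18 mm from the axis, from 22 to 54 mm above the tip (seen from above it sticks out beyond the head); the lowest 22 mm are a plain round pilot
- plain_shaft_grip (a point): centre of the square head of the other loose shaft, the same in all but that it has no key; stands in the other stand; leave it alone
- stand_a: fixed plywood stand of the keyed shaft, 70 x 70 mm, 40 mm high, origin under its centre; a round hole of 24 mm diameter, 20 mm deep, in its top carries the shaft (the shaft's tip 20 mm and the head's centre 99 mm above the bench)
- stand_b: the like stand of the plain shaft; the two stands can change places
- hub_mouth (a point): centre of the bore in the top face of the fixed stepped aluminium pulley, 80 mm above the bench; z up, x from the axis towards the keyway. Bore vertical, radius 12 mm, 68 mm deep. Keyway: slot 9.6 mm wide reaching 20 mm from the axis, open at the top, full depth. Off the keyway the shaft stops 22 mm in, key on the top face; home, shaft_grip is 31 mm above this point
- hub: the pulley, origin under its base plate (150 x 110 x 12 mm), same axes as hub_mouth. Top boss radius 26 mm, largest step 52 mm. A spring seat in the bore meets the shaft's tip 34 mm down and pushes back with about 5.5 N, rising to about 12.5 N when home; let go, the shaft rises again by about 14 mm
- wrench: bystander, leave alone: steel wrench lying between the robot and the pulley, origin under its middle
- screwdriver: bystander, leave alone: screwdriver with a black handle lying beyond the pulley, origin under its middle
- jar: bystander, leave alone: closed glass jar, radius 30 mm, 80 mm high, beyond the isolator, origin under its centre
- tin: bystander, leave alone: closed tin can, radius 36 mm, 45 mm high, far right, origin under its centre
- spare_ring: bystander, leave alone: dark steel collar ring, radius 24 mm, 16 mm high, near left, origin under its centre
- offcut: bystander, leave alone: small piece of wood, 60 x 40 x 22 mm, near right, origin under its centre
Mind the look-alikes: they are no part of the job. Leave any black or turquoise look-alike of the stand_a alone.

How it is judged:
By the outcome, as a careful person would: the job done as asked, in the order asked, and still so for the second after the job is handed in, while the arm keeps its last pose, push and grip.
It also fails if it takes over 54 s, if anything falls off the work surface, if the arm or the gripper's body presses on something with over 40 N, if the wrist force passes 120 N, or if a joint passes its speed limit or range.

## Working session

There is one attempt and no reset: what is moved stays moved. The work goes in short steps, Python scripts to look and compute and a tool call to move; the robot and the scene stay as the last step left them, time stands still between calls to the robot, and variables do not carry over. Pictures are saved under pics/ and viewed, and the job is handed in when it is done.

Besides the shell and the picture viewer there is one more tool, called after ">>>" as a command line: name --argument value ..., lists and objects as JSON in quotes. play_rows: Moves the arm, as the interface text tells. Its arguments: {"type":"object","properties":{"increments":{"type":"string"},"hand":{"type":"number"},"squeeze":{"type":"number"}},"required":["increments"]}

```bash
mkdir -p pics; cat > h.py <<'E'
import numpy as np, cv2
from workcell import get_obs, camera, workorder, manip
from scipy.spatial.transform import Rotation as Ro
def K(c):
    f=240/np.tan(np.radians(c["fov_y"]/2)); return np.array([[f,0,c["cx"]],[0,f,c["cy"]],[0,0,1.]])
def pose(c,o=None):
    if "R" in c: return np.array(c["R"]),np.array(c["t"])
    T=np.eye(4);T[:3,:3]=Ro.from_quat(o["ee_rot"]).as_matrix();T[:3,3]=o["position"]
    M=np.linalg.inv(T@np.array(c["tool_from_camera"]));return M[:3,:3],M[:3,3]
def save(n):
    o=get_obs();c=camera(n);import time,pickle
    pickle.dump((c,o),open(n+".pkl","wb"));return c,o
def load(n):
    import pickle;return pickle.load(open(n+".pkl","rb"))
def ray(c,o,uv,z):
    R,t=pose(c,o);p=cv2.undistortPoints(np.array(uv,float).reshape(-1,1,2),K(c),np.array(c["distortion"],float)).reshape(-1,2)
    d=np.c_[p,np.ones(len(p))]@R; C=-R.T@t
    return C+d*((z-C[2])/d[:,2])[:,None]
def proj(c,o,X):
    R,t=pose(c,o);return cv2.projectPoints(np.array(X,float).reshape(-1,1,3),cv2.Rodrigues(R)[0],t,K(c),np.array(c["distortion"],float))[0].reshape(-1,2)
def crop(n,x0,y0,x1,y1,s,out):
    im=load(n)[0]["img"][y0:y1,x0:x1];cv2.imwrite(out,cv2.resize(im,None,fx=s,fy=s,interpolation=cv2.INTER_CUBIC))
E
python3 - <<'E'
from h import *
print(manip.finger_overhang)
for n in("top","side","wrist"):
    c,o=save(n);cv2.imwrite(f"pics/{n}0.png",c["img"])
    print(n,c["fov_y"],c["distortion"],-pose(c,o)[0].T@pose(c,o)[1])
print(o)
E
```

```text
0.008
top 50.1153259538722 [-0.05818695  0.          0.          0.          0.        ] [ 0.34152228 -0.04474089  1.29434608]
side 49.42569317366696 [-0.11669716  0.          0.          0.          0.        ] [0.22746534 0.73545046 0.80180519]
wrist 69.85373502577218 [-0.04980064  0.          0.          0.          0.        ] [0.0997018  0.61973632 0.37447447]
{'clock': 0.1, 'joint_pos': array([-1.32060701,  0.3327874 , -0.06467315,  1.46084854,  0.0215881 ,
        1.34988642, -0.0884992 ]), 'joint_velocities': array([-1.09574535e-03, -1.33904960e-04,  1.18557473e-04, -2.66645374e-03,
        6.57943767e-05,  7.53463991e-04,  1.75020050e-03]), 'tau': array([ 1.11957888e-03, -6.26744914e+01,  4.87929059e-02, -3.92431533e+01,
        1.61784055e-02,  6.97682990e-03,  5.94183689e-05]), 'position': array([0.16831484, 0.60158023, 0.23861289]), 'ee_rot': array([-0.42764636,  0.56368035,  0.42708939,  0.56300773]), 'ft_force': array([-0.01490041,  0.09861687,  0.49808138]), 'torque': array([-0.06021669, -0.06165257, -0.01052825]), 'grip_width': 1.0004394566528911}
```

```bash
sleep 1; ls pics
```

```text
side0.png
top0.png
wrist0.png
```

View pics/top0.png

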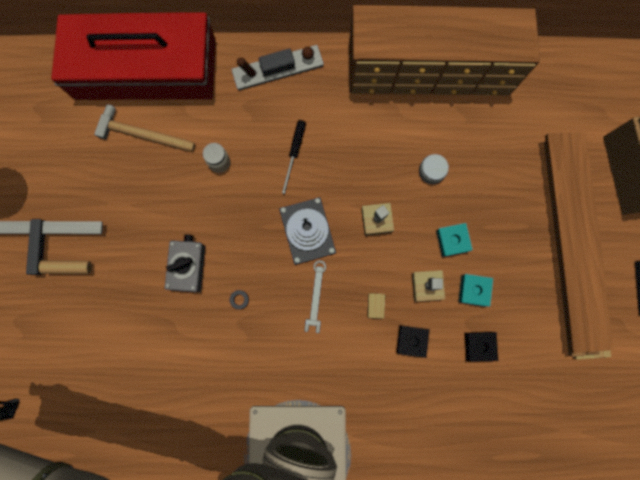

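View pics/side0.png

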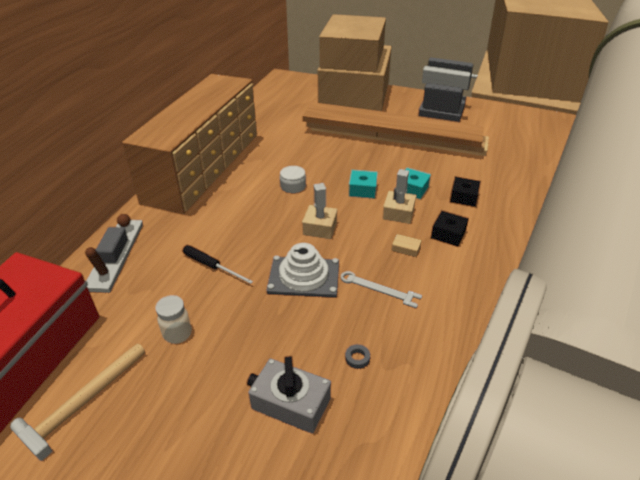

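View pics/wrist0.png

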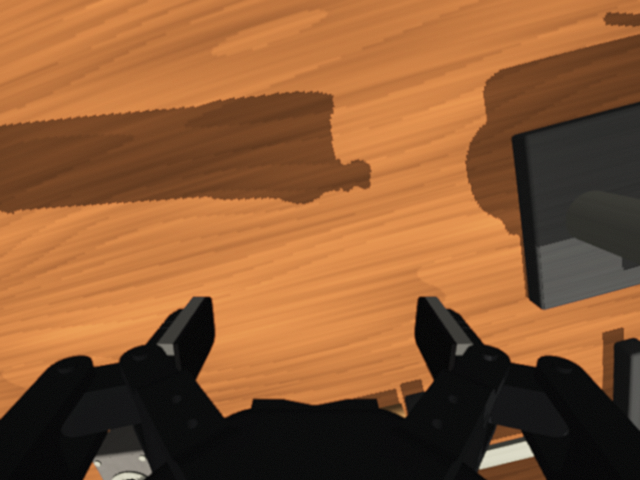

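The top view shows the isolator at (183,265), the pulley at (307,230), and two natural plywood stands with shafts at (378,217) and (430,285). The turquoise stands at (455,240) and (477,290) and the black ones at (413,341) and (481,346) are look-alikes. Next I'll enlarge the candidates.

```bash
python3 - <<'E'
from h import *
a=[]
im=load("top")[0]["img"];si=load("side")[0]["img"]
def r(i,x0,y0,w,h): return cv2.resize(i[y0:y0+h,x0:x0+w],(400,300),interpolation=cv2.INTER_CUBIC)
g=np.vstack([np.hstack([r(im,350,190,60,45),r(im,400,262,60,45)]),np.hstack([r(si,290,175,80,60),r(si,365,160,80,60)])])
cv2.imwrite("pics/sh.png",g)
g=np.vstack([np.hstack([r(im,155,232,64,48),r(im,267,194,80,60)]),np.hstack([r(si,230,340,120,90),r(si,260,230,88,66)])])
cv2.imwrite("pics/ih.png",g)
E
```

```text
(no output)
```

View pics/sh.png

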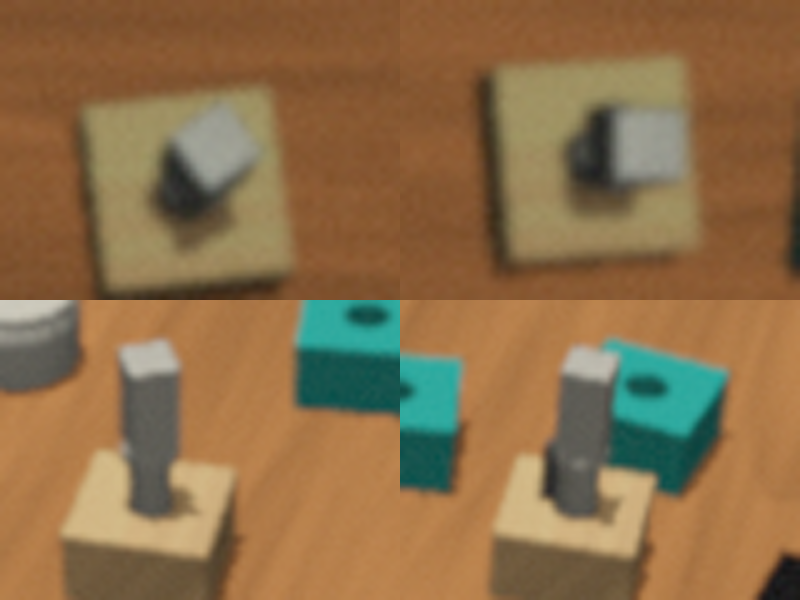

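View pics/ih.png

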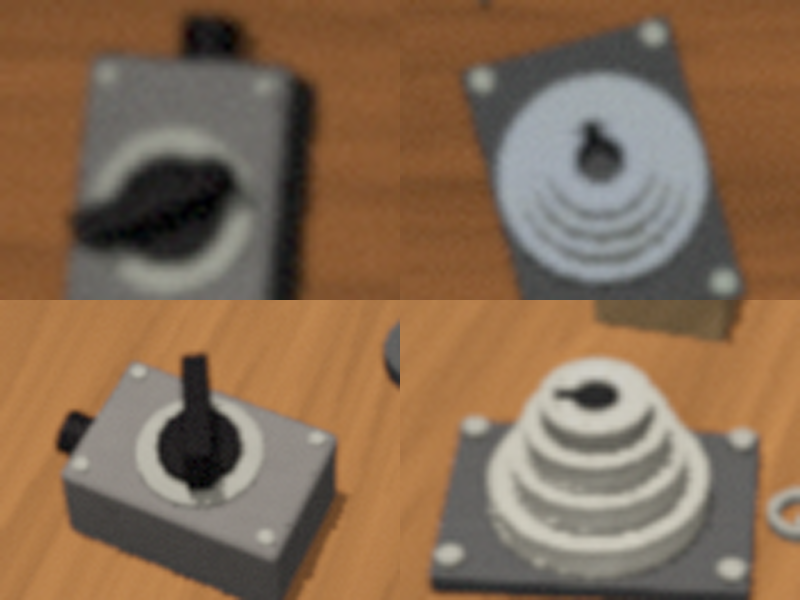

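```bash
python3 - <<'E'
from h import *
crop("top",150,228,220,298,8,"pics/iso.png")
crop("top",272,190,342,270,7,"pics/hub.png")
crop("side",235,345,345,435,7,"pics/isos.png")
E
```

```text
(no output)
```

View pics/iso.png

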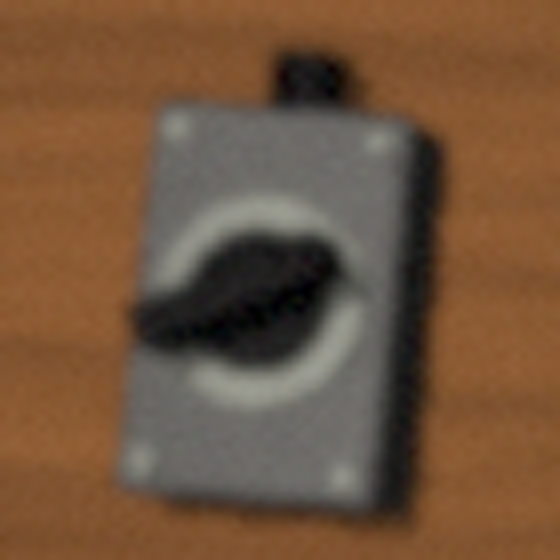

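View pics/hub.png

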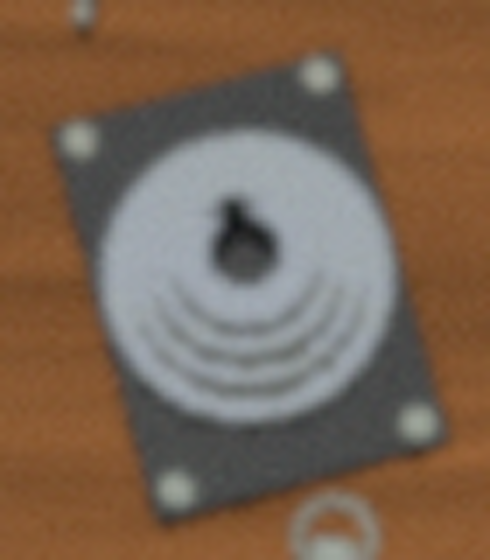

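View pics/isos.png

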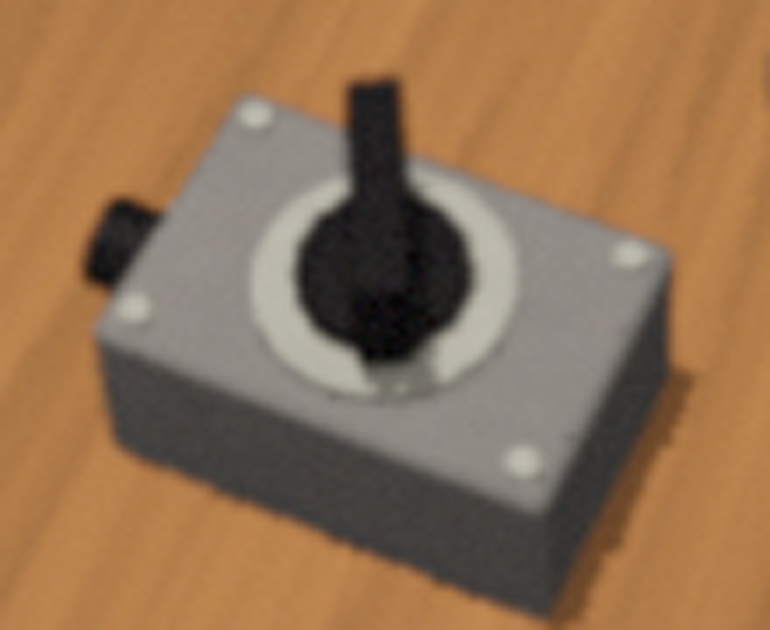

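```bash
python3 - <<'E'
from h import *
c,o=load("top");s,so=load("side")
def P(n,pts,x0,y0,sc,z): 
    q=[(x0+(x+.5)/sc-.5,y0+(y+.5)/sc-.5) for x,y in pts]; return ray(*load(n),q,z)
def rep(name,p):
    ctr=p.mean(0); print(name,p[:,:2].round(4).tolist(),ctr.round(4))
A=P("top",[(175,126),(382,141),(345,476),(140,461)],150,228,8,.056);rep("iso",A)
B=P("side",[(255,113),(630,254),(522,461),(134,307)],235,345,7,.056);rep("isoS",B)
for X in(A,B):
    d=[X[i]-X[j] for i,j in((0,3),(1,2))] if X is A else [X[0]-X[1],X[3]-X[2]]
    print([np.linalg.norm(v).round(4) for v in d],[np.degrees(np.arctan2(v[1],v[0])).round(2) for v in d])
H=P("top",[(80,139),(320,75),(419,424),(177,491)],272,190,7,.013);rep("hub",H)
d=[H[0]-H[3],H[1]-H[2]];print([np.linalg.norm(v).round(4) for v in d],[np.degrees(np.arctan2(v[1],v[0])).round(2) for v in d])
print("bore",P("top",[(245,252),(232,203)],272,190,7,.08).round(4))
bar=P("top",[(140,325),(330,260)],150,228,8,.099);print("bar",bar.round(4))
# side hub: bore ellipse from earlier crop (scale 400/88)
print("boreS",P("side",[(597,395-300+300-300)],260,230,400/88,.08) )
print("boreS",P("side",[(597-400,395-300),(560-400,393-300)],260,230,400/88,.08))
# shafts: head top corners z=.124
k=400/60
print("sh1",P("top",[(215,150)],350,190,k,.124).round(4),"sh2",P("top",[(645-400,147)],400,262,k,.124).round(4))
print("st1",P("top",[(82,105),(270,88),(292,268),(105,290)],350,190,k,.04).round(4))
print("st2",P("top",[(95,68),(285,58),(300,250),(107,268)],400,262,k,.04).round(4))
Rt=Ro.from_quat(o["ee_rot"]).as_matrix();print(Rt.round(3))
E
```

```text
iso [[0.5062, 0.3089], [0.5018, 0.2452], [0.4002, 0.2527], [0.4043, 0.315]] [0.4531 0.2805 0.056 ]
isoS [[0.5031, 0.2422], [0.4009, 0.2496], [0.4051, 0.3118], [0.5071, 0.3046]] [0.4541 0.2771 0.056 ]
[np.float64(0.1021), np.float64(0.1019)] [np.float64(-3.45), np.float64(-4.21)]
[np.float64(0.1026), np.float64(0.1023)] [np.float64(-4.18), np.float64(-4.01)]
hub [[0.5997, 0.0404], [0.6237, -0.0468], [0.4958, -0.0826], [0.4714, 0.004]] [ 0.5477 -0.0213  0.013 ]
[np.float64(0.1333), np.float64(0.1329)] [np.float64(15.81), np.float64(15.65)]
bore [[ 0.5469 -0.0211  0.08  ]
 [ 0.564  -0.0166  0.08  ]]
bar [[0.4418 0.3043 0.099 ]
 [0.4611 0.2492 0.099 ]]
boreS [[ 0.3727464  -0.08616858  0.08      ]]
boreS [[ 0.54680341 -0.02413407  0.08      ]
 [ 0.56343884 -0.01967788  0.08      ]]
sh1 [[ 0.5718 -0.1968  0.124 ]] sh2 [[ 0.4059 -0.319   0.124 ]]
st1 [[ 0.6053 -0.1581  0.04  ]
 [ 0.6121 -0.2288  0.04  ]
 [ 0.5437 -0.2357  0.04  ]
 [ 0.5353 -0.1658  0.04  ]]
st2 [[ 0.4395 -0.284   0.04  ]
 [ 0.4432 -0.3545  0.04  ]
 [ 0.3729 -0.3578  0.04  ]
 [ 0.3665 -0.2866  0.04  ]]
[[-0.    -0.963  0.269]
 [-0.001  0.269  0.963]
 [-1.    -0.    -0.002]]
```

>>> play_rows --increments "0 -0.036 -0.0235 0;0 -0.036 -0.0235 0;0 -0.036 -0.0235 0;0 -0.036 -0.0235 0;0 -0.036 -0.0235 0;0 -0.036 -0.0235 0;0 -0.036 -0.0235 0;0 -0.036 -0.0235 0;0 -0.036 -0.0235 0;0 -0.036 -0.0235 0;0 0 0 0.137;0 0 0 0.137;0 0 0 0.137;0 0 0 0.137;0 0 0 0.137;0 0 0 0.137;0 0 0 0.137;0 0 0 0" --hand -1

```text
clock: 1.95
position: [0.4606, 0.2614, 0.2337]
ee_rot: [-0.109, 0.701, 0.105, 0.697]
ft_force: [0.6, 0.1, -0.7]
grip_width: 0.999
```

```bash
cat >> h.py <<'E'
def plan(X,yaw=None):
    """yaw: desired world angle (deg) of tool z; prints shift in present tool axes & turn"""
    o=get_obs();R=Ro.from_quat(o["ee_rot"]).as_matrix()
    y=np.degrees(np.arctan2(R[1,2],R[0,2]));print("t",o["clock"].__round__(2),"pos",o["position"].round(4),"zyaw",y.round(2),"tilt",R[:,0].round(4),"F",o["ft_force"].round(1),"T",o["torque"].round(2),"g",round(o["grip_width"],3),"j",o["joint_pos"].round(2))
    print("shift tool",(R.T@(np.array(X)-o["position"])).round(4))
    if yaw is not None: print("turn",[np.radians(-((a-y+180)%360-180)).round(3) for a in(yaw,yaw+180)])
E
python3 - <<'E'
from h import *
plan([.4535,.279,.08],19.3)
c,o=save("wrist");cv2.imwrite("pics/w1.png",c["img"])
E
```

```text
t 1.95 pos [0.4606 0.2614 0.2337] zyaw 17.36 tilt [-0.006  -0.0064 -1.    ] F [ 0.6  0.1 -0.7] T [ 0.06 -0.    0.02] g 0.999 j [-0.87  0.13  0.29  1.73 -0.04  1.3  -0.27]
shift tool [ 0.1537  0.0196 -0.0004]
turn [np.float64(-0.034), np.float64(3.108)]
```

View pics/w1.png

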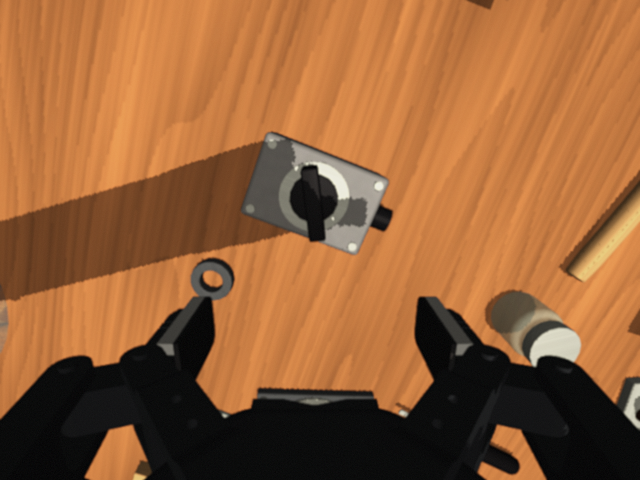

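```bash
python3 - <<'E'
from h import *
c,o=load("wrist")
b=ray(c,o,[(311,168),(317,238)],.099);print(b.round(4),b.mean(0),np.degrees(np.arctan2(*(b[0]-b[1])[[1,0]])))
print(ray(c,o,[(272,138),(380,185),(352,247),(249,209)],.056).mean(0))
print("jar",ray(*load("top"),[(213,153)],.08))
E
```

```text
[[0.4433 0.3054 0.099 ]
 [0.4648 0.2528 0.099 ]] [0.45405498 0.27914144 0.099     ] 112.14853189275264
[0.45362434 0.27817858 0.056     ]
jar [[0.72728236 0.21005363 0.08      ]]
```

The wrist view shows the bar with its ends at (311,168) and (317,238), centred at (0.454, 0.279). That agrees with the top camera to about 1 mm. Now I'll descend and grip it.

>>> play_rows --increments "0 0.0196 0 -0.06;0.04 0 0 0;0.04 0 0 0;0.03 0 0 0;0 0 0 0"

```text
clock: 2.5
position: [0.4526, 0.2855, 0.1214]
ee_rot: [-0.141, 0.695, 0.14, 0.691]
ft_force: [-0.7, -0.5, 0.1]
grip_width: 1.004
```

```bash
python3 - <<'E'
from h import *
plan([.4538,.279,.08],21)
c,o=save("wrist");cv2.imwrite("pics/w2.png",c["img"])
E
```

```text
t 2.5 pos [0.4526 0.2855 0.1214] zyaw 22.98 tilt [-0.0042 -0.0025 -1.    ] F [-0.7 -0.5  0.1] T [-0.05 -0.   -0.01] g 1.004 j [-0.88  0.24  0.26  1.85 -0.07  1.07 -0.19]
shift tool [ 0.0415 -0.0064 -0.0013]
turn [np.float64(0.035), np.float64(-3.107)]
```

View pics/w2.png

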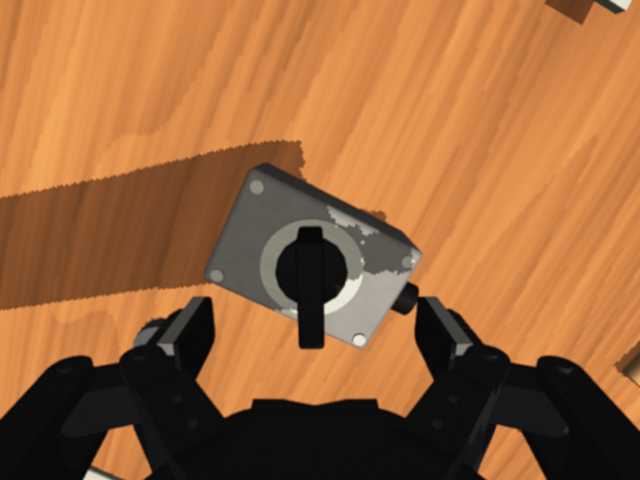

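The bar is now square to the jaws, running from (310,230) to (311,345).

>>> play_rows --increments "0.02 -0.0064 -0.0013 0.01;0.0215 0 0 0;0 0 0 0"

```text
clock: 2.85
position: [0.4571, 0.2836, 0.0871]
ee_rot: [-0.139, 0.692, 0.142, 0.695]
ft_force: [0.1, 0.4, 0.2]
grip_width: 0.999
```

>>> play_rows --increments "0 0 0 0;0 0 0 0;0 0 0 0;0 0 0 0;0 0 0 0;0 0 0 0" --hand 1 --squeeze 40

```text
clock: 3.45
position: [0.451, 0.283, 0.0935]
ee_rot: [-0.141, 0.696, 0.143, 0.689]
ft_force: [10.9, 3.9, -5.0]
grip_width: 0.155
```

```bash
python3 - <<'E'
from h import *
plan([.4538,.279,.08],86)
E
```

```text
t 3.45 pos [0.451  0.283  0.0935] zyaw 23.18 tilt [-0.01    0.0017 -0.9999] F [10.9  3.9 -5. ] T [ 0.96 -2.51 -0.06] g 0.155 j [-0.87  0.27  0.26  1.88 -0.09  1.01 -0.17]
shift tool [ 0.0135 -0.0049  0.0011]
turn [np.float64(-1.096), np.float64(2.045)]
```

>>> play_rows --increments "0 0 0 -0.14;0 0 0 -0.14;0 0 0 -0.14"

```text
clock: 3.75
position: [0.4498, 0.2821, 0.0935]
ee_rot: [-0.285, 0.65, 0.289, 0.642]
ft_force: [-2.3, -2.2, -0.9]
grip_width: 0.151
```

```bash
python3 - <<'E'
from h import *
plan([.4538,.279,.08],86)
E
```

```text
t 3.75 pos [0.4498 0.2821 0.0935] zyaw 47.91 tilt [-1.210e-02  1.000e-04 -9.999e-01] F [-2.3 -2.2 -0.9] T [-0.44  0.45 -0.13] g 0.151 j [-0.82  0.27  0.2   1.88 -0.07  1.01  0.25]
shift tool [ 0.0135 -0.0051  0.0005]
turn [np.float64(-0.665), np.float64(2.477)]
```

>>> play_rows --increments "0 -0.001 0 -0.14;0 -0.001 0 -0.14;0 -0.001 0 -0.14;0 -0.001 0 -0.14;0 -0.001 0 -0.14;0 0 0 -0.1;0 0 0 -0.08"

```text
clock: 4.45
position: [0.4489, 0.2793, 0.0937]
ee_rot: [-0.536, 0.46, 0.549, 0.448]
ft_force: [-2.2, 4.2, -6.2]
grip_width: 0.151
```

```bash
python3 - <<'E'
from h import *
plan([.4538,.279,.08],86)
c,o=save("top");crop("top",150,228,220,298,8,"pics/iso2.png")
E
```

```text
t 4.45 pos [0.4489 0.2793 0.0937] zyaw 100.13 tilt [-2.440e-02 -4.000e-04 -9.997e-01] F [-2.2  4.2 -6.2] T [ 0.99  0.46 -4.14] g 0.151 j [-0.7   0.27  0.08  1.87 -0.04  1.03  1.14]
shift tool [ 0.0135 -0.0051 -0.0012]
turn [np.float64(0.247), np.float64(-2.895)]
```

View pics/iso2.png

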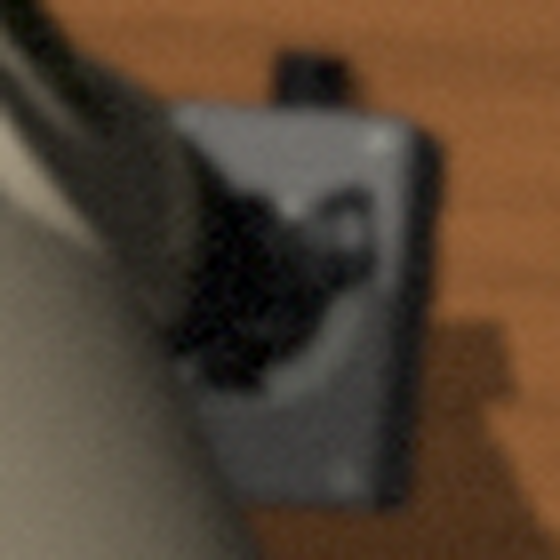

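>>> play_rows --increments "0 0 0 0;0 0 0 0;0 0 0 0;0 0 0 0;-0.04 0 0 0;-0.05 0 0 0;-0.05 0 0 0;0 0 0 0" --hand -1

```text
clock: 5.3
position: [0.4519, 0.2791, 0.2392]
ee_rot: [-0.537, 0.46, 0.548, 0.447]
ft_force: [-0.0, 0.4, -0.2]
grip_width: 0.999
```

```bash
python3 - <<'E'
from h import *
plan([.4538,.279,.08],86)
c,o=save("wrist");cv2.imwrite("pics/w3.png",c["img"])
E
```

```text
t 5.3 pos [0.4519 0.2791 0.2392] zyaw 100.22 tilt [-0.0241 -0.0029 -0.9997] F [-0.   0.4 -0.2] T [ 0.02 -0.08  0.01] g 0.999 j [-0.71  0.14  0.09  1.7  -0.02  1.33  1.13]
shift tool [ 0.1591 -0.0057 -0.0007]
turn [np.float64(0.248), np.float64(-2.893)]
```

View pics/w3.png

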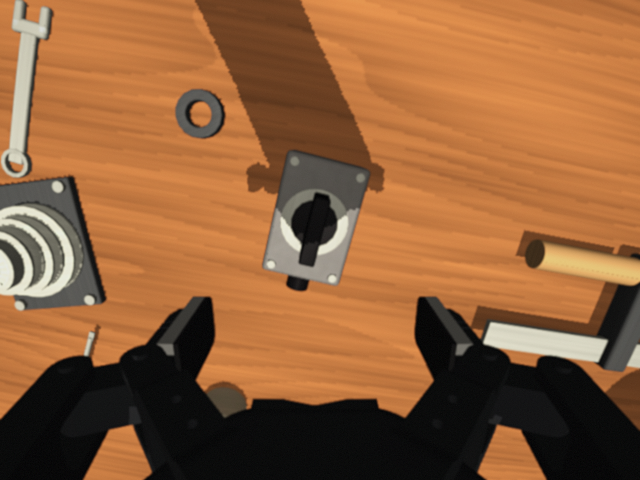

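```bash
python3 - <<'E'
from h import *
crop("wrist",255,145,380,295,4,"pics/w3c.png")
E
```

```text
(no output)
```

View pics/w3c.png

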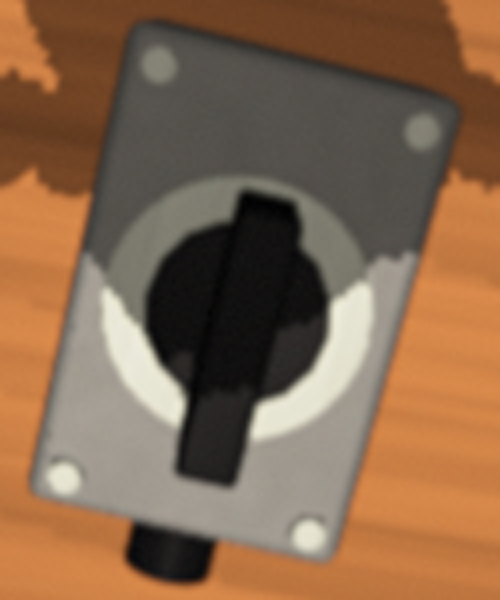

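```bash
python3 - <<'E'
from h import *
c,o=load("wrist")
def a(p,q,z):
    X=ray(c,o,[(255+p[0]/4,145+p[1]/4),(255+q[0]/4,145+q[1]/4)],z);v=X[1]-X[0];return np.degrees(np.arctan2(v[1],v[0])).round(2),np.linalg.norm(v).round(4)
print(a((159,64),(64,478),.056),a((422,131),(308,535),.056),a((242,200),(177,472),.099),a((293,222),(236,487),.099),a((268,211),(207,480),.099))
E
```

```text
(np.float64(-3.82), np.float64(0.1029)) (np.float64(-3.91), np.float64(0.1029)) (np.float64(-3.19), np.float64(0.0597)) (np.float64(-1.31), np.float64(0.0582)) (np.float64(-2.23), np.float64(0.0591))
```

The handle is at its stop: bar about −2° against a box axis of −3.9°, within measuring noise. Next I'll fly over to the shafts.

>>> play_rows --increments "-0.005 0.0045 -0.044 0;-0.005 0.0045 -0.044 0;-0.005 0.0045 -0.044 0;-0.005 0.0045 -0.044 0;-0.005 0.0045 -0.044 0;-0.005 0.0045 -0.044 0;-0.005 0.0045 -0.044 0;0 0.0045 -0.044 0;0 0.0045 -0.044 0;0 0.0045 -0.044 0;0 0.0045 -0.044 0;0 0.0045 -0.044 0;0 0 0 0.14;0 0 0 0.14;0 0 0 0.14;0 0 0 0.14;0 0 0 0.14;0 0 0 0.14;0 0 0 0.14;0 0 0 0"

```text
clock: 7.35
position: [0.4858, -0.2696, 0.2574]
ee_rot: [-0.252, 0.678, 0.259, 0.641]
ft_force: [-0.2, -0.5, 0.4]
grip_width: 0.995
```

```bash
python3 - <<'E'
from h import *
plan([.49,-.25,.27],40)
c,o=save("wrist");cv2.imwrite("pics/w4.png",c["img"])
c,o=save("top");crop("top",150,228,220,298,8,"pics/iso3.png")
E
```

```text
t 7.35 pos [ 0.4858 -0.2696  0.2574] zyaw 42.34 tilt [-0.0518 -0.0094 -0.9986] F [-0.2 -0.5  0.4] T [ 0.03 -0.1   0.01] g 0.995 j [-0.21  0.23  0.72  1.62 -0.12  1.39  1.27]
shift tool [-0.013   0.012   0.0157]
turn [np.float64(0.041), np.float64(-3.101)]
```

View pics/w4.png

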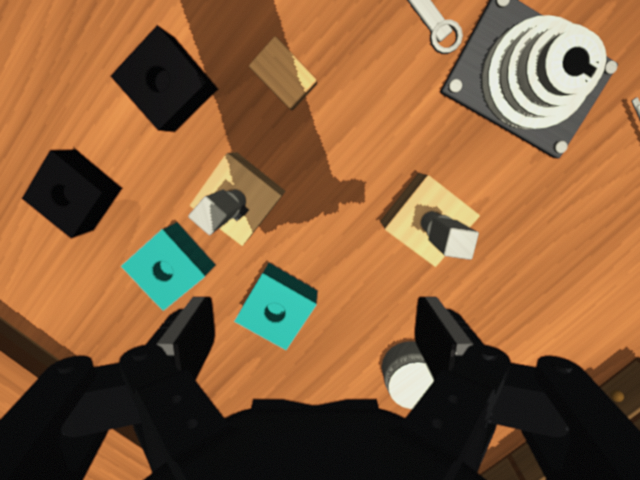

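View pics/iso3.png

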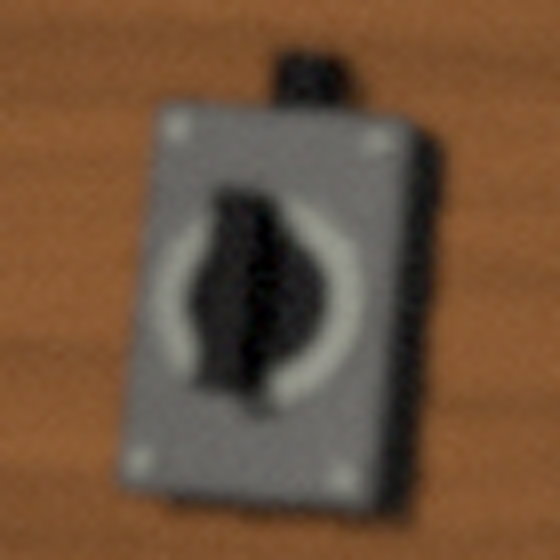

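```bash
python3 - <<'E'
from h import *
im=load("wrist")[0]["img"]
g=np.hstack([cv2.resize(im[y:y+100,x:x+100],(400,400),interpolation=cv2.INTER_CUBIC) for x,y in((185,150),(390,180))])
cv2.imwrite("pics/sh2.png",g)
E
```

```text
(no output)
```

View pics/sh2.png

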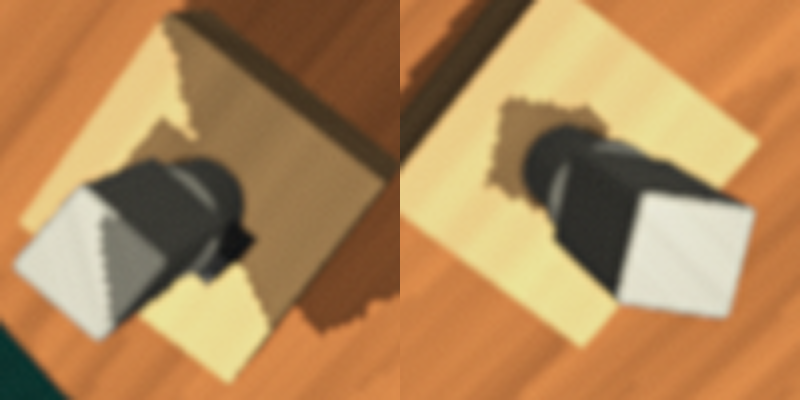

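The left shaft at wrist pixel (220,205), top pixel (430,285), has a rib at (243,208). The right one, (455,235), shows only a smooth collar. So the keyed shaft is the one near (0.406, −0.320).

```bash
python3 - <<'E'
from h import *
c,o=load("wrist")
f=lambda L,z: ray(c,o,[(185+x/4-.4,150+y/4-.4) for x,y in L],z)
C=f([(13,265),(85,183),(167,260),(100,340)],.124);print(C.round(4),"ctr",C.mean(0).round(4))
for i in range(4):
    v=C[(i+1)%4]-C[i];print(np.degrees(np.arctan2(v[1],v[0])).round(1),np.linalg.norm(v).round(4))
K_=f([(258,237),(212,275)],.074);print("key",K_.round(4))
v=K_.mean(0)-C.mean(0);print(np.degrees(np.arctan2(v[1],v[0])),np.linalg.norm(v[:2]))
# predict key-top outline for keyyaw candidates
S=f([(20,222),(175,10),(388,182),(230,382)],.04);print("stand",S.round(4),S.mean(0))
# hub from wrist
B=ray(c,o,[(578,62),(588,69)],.08);print("hub",B.round(4))
E
```

```text
[[ 0.3952 -0.3344  0.124 ]
 [ 0.3961 -0.3108  0.124 ]
 [ 0.4183 -0.3117  0.124 ]
 [ 0.4185 -0.3346  0.124 ]] ctr [ 0.407  -0.3229  0.124 ]
88.0 0.0237
-2.4 0.0223
-89.7 0.0228
179.7 0.0232
key [[ 0.4262 -0.3099  0.074 ]
 [ 0.4238 -0.3247  0.074 ]]
17.238089681596637 0.01884704362972712
stand [[ 0.3742 -0.3603  0.04  ]
 [ 0.3709 -0.2892  0.04  ]
 [ 0.4401 -0.2854  0.04  ]
 [ 0.444  -0.3559  0.04  ]] [ 0.40730209 -0.32269401  0.04      ]
hub [[ 0.5499 -0.0219  0.08  ]
 [ 0.5606 -0.0194  0.08  ]]
```

>>> play_rows --increments "0 0 0 0.13;0 0 0 0.13;0 0 0 0.13;0 0 0 0.13;0 0 0 0.13;0 0 0 0.1;0 0 0 0"

```text
clock: 8.15
position: [0.4851, -0.2692, 0.2559]
ee_rot: [-0.001, 0.726, -0.005, 0.688]
ft_force: [0.3, -0.2, 0.1]
grip_width: 1.004
```

```bash
python3 - <<'E'
from h import *
plan([.4065,-.3215,.20],-1)
E
```

```text
t 8.15 pos [ 0.4851 -0.2692  0.2559] zyaw -0.29 tilt [-0.0538 -0.0089 -0.9985] F [ 0.3 -0.2  0.1] T [-0.03 -0.04  0.03] g 1.004 j [-0.29  0.25  0.83  1.63 -0.15  1.39  0.55]
shift tool [ 0.0605 -0.0522 -0.0752]
turn [np.float64(0.012), np.float64(-3.129)]
```

>>> play_rows --increments "0.01 -0.0131 -0.0188 0.012;0.01 -0.0131 -0.0188 0;0.01 -0.0131 -0.0188 0;0.01 -0.0131 -0.0188 0;0 0 0 0"

```text
clock: 8.65
position: [0.4054, -0.3226, 0.2186]
ee_rot: [-0.009, 0.726, 0.002, 0.688]
ft_force: [-1.2, -0.1, -0.1]
grip_width: 0.998
```

```bash
python3 - <<'E'
from h import *
plan([.4065,-.3215,.20],-1)
c,o=save("wrist");cv2.imwrite("pics/w5.png",c["img"])
E
```

```text
t 8.65 pos [ 0.4054 -0.3226  0.2186] zyaw 0.9 tilt [-0.0542 -0.0096 -0.9985] F [-1.2 -0.1 -0.1] T [ 0.03 -0.05 -0.03] g 0.998 j [-0.22  0.17  0.87  1.78 -0.09  1.29  0.69]
shift tool [0.0185 0.0013 0.0021]
turn [np.float64(0.033), np.float64(-3.108)]
```

View pics/w5.png

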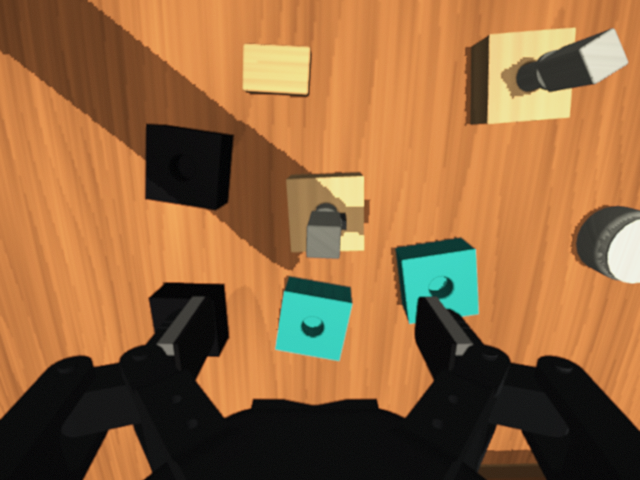

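```bash
python3 - <<'E'
from h import *
crop("wrist",280,165,380,265,6,"pics/w5c.png")
E
```

```text
(no output)
```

View pics/w5c.png

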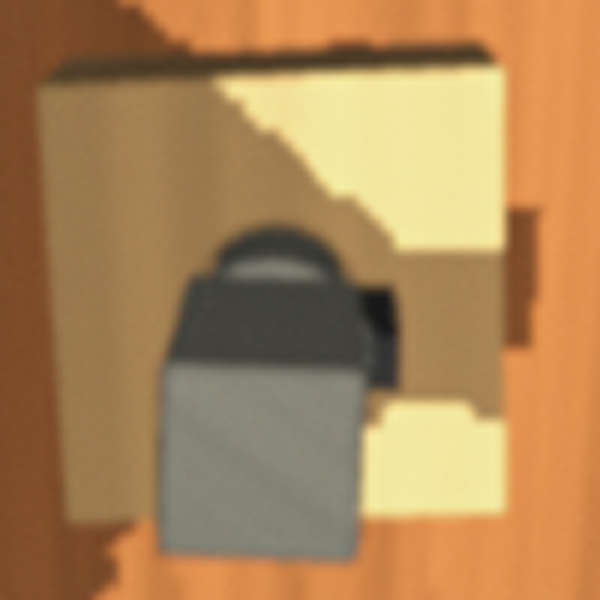

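```bash
python3 - <<'E'
from h import *
c,o=load("wrist")
f=lambda L,z: ray(c,o,[(280+x/6-.4,165+y/6-.4) for x,y in L],z)
C=f([(163,365),(367,367),(357,558),(160,552)],.124);print(C.round(4),"ctr",C.mean(0).round(4))
for i in range(4):
    v=C[(i+1)%4]-C[i];print(np.degrees(np.arctan2(v[1],v[0])).round(1),np.linalg.norm(v).round(4))
print(f([(40,85),(505,65),(505,513),(68,522)],.04).mean(0))
print("key end",f([(396,330)],.074))
plan([.4065,-.3225,.20],-1)
E
```

```text
[[ 0.3955 -0.3116  0.124 ]
 [ 0.419  -0.3111  0.124 ]
 [ 0.4187 -0.3344  0.124 ]
 [ 0.3953 -0.3345  0.124 ]] ctr [ 0.4071 -0.3229  0.124 ]
1.1 0.0235
-90.7 0.0233
-179.9 0.0233
89.6 0.0229
[ 0.4072173  -0.32334447  0.04      ]
key end [[ 0.4242276  -0.31883915  0.074     ]]
t 8.7 pos [ 0.4071 -0.3216  0.2191] zyaw 0.98 tilt [-0.0532 -0.0096 -0.9985] F [ 0.6 -0.3  0.5] T [ 0.01 -0.02 -0.01] g 1.001 j [-0.22  0.17  0.87  1.78 -0.09  1.3   0.69]
shift tool [ 0.0191 -0.0007  0.0004]
turn [np.float64(0.035), np.float64(-3.107)]
```

>>> play_rows --increments "0.03 -0.001 0.002 0.015;0.03 0 0.002 0;0.03 0 0.002 0;0.02 0 0.001 0;0 0 0 0"

```text
clock: 9.2
position: [0.4142, -0.3212, 0.1068]
ee_rot: [-0.013, 0.724, 0.006, 0.69]
ft_force: [-0.1, 0.0, -0.6]
grip_width: 0.999
```

```bash
python3 - <<'E'
from h import *
plan([.4065,-.323,.094],0)
E
```

```text
t 9.2 pos [ 0.4142 -0.3212  0.1068] zyaw 1.51 tilt [-0.0477 -0.0102 -0.9988] F [-0.1  0.  -0.6] T [ 0.04 -0.09 -0.01] g 0.999 j [-0.15  0.33  0.82  1.89 -0.23  1.07  0.79]
shift tool [ 0.0132 -0.0015 -0.0071]
turn [np.float64(0.026), np.float64(-3.115)]
```

>>> play_rows --increments "0.0132 -0.0015 -0.0071 0.025;0 0 0 0"

```text
clock: 9.4
position: [0.4073, -0.3229, 0.0942]
ee_rot: [-0.005, 0.724, -0.002, 0.69]
ft_force: [-0.6, 0.3, -0.3]
grip_width: 0.995
```

```bash
python3 - <<'E'
from h import *
plan([.4065,-.323,.094],0)
E
```

```text
t 9.4 pos [ 0.4073 -0.3229  0.0942] zyaw 0.23 tilt [-0.047  -0.0107 -0.9988] F [-0.6  0.3 -0.3] T [ 0.03 -0.03  0.04] g 0.995 j [-0.14  0.34  0.82  1.91 -0.24  1.04  0.79]
shift tool [ 0.0003 -0.0001 -0.0008]
turn [np.float64(0.004), np.float64(-3.138)]
```

>>> play_rows --increments "0 0 0 0;0 0 0 0;0 0 0 0;0 0 0 0;0 0 0 0;0 0 0 0;0 0 0 0" --hand 1 --squeeze 100

```text
clock: 10.1
position: [0.4093, -0.3236, 0.0973]
ee_rot: [-0.006, 0.722, -0.002, 0.692]
ft_force: [0.1, -1.3, -1.2]
grip_width: 0.265
```

```bash
python3 - <<'E'
from h import *
plan([.407,-.323,.25],0)
c,o=save("wrist");cv2.imwrite("pics/w6.png",c["img"])
crop("wrist",220,250,420,430,4,"pics/w6c.png")
E
```

```text
t 10.1 pos [ 0.4093 -0.3236  0.0973] zyaw 0.34 tilt [-0.0418 -0.0121 -0.9991] F [ 0.1 -1.3 -1.2] T [-0.07 -0.08 -0.01] g 0.265 j [-0.15  0.33  0.82  1.91 -0.24  1.04  0.79]
shift tool [-0.1525 -0.0012 -0.0087]
turn [np.float64(0.006), np.float64(-3.136)]
```

View pics/w6.png

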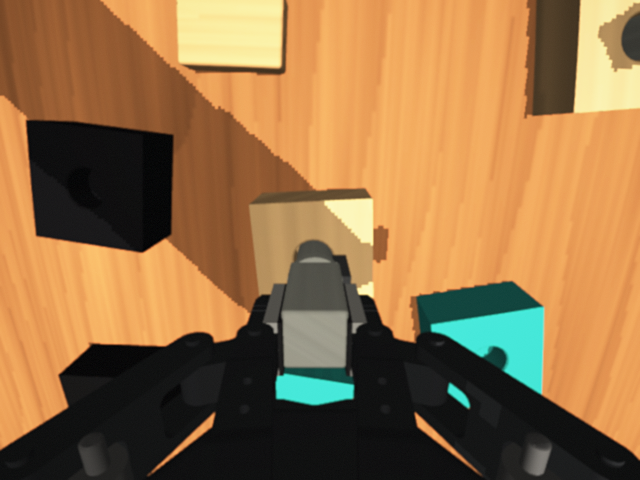

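>>> play_rows --increments "-0.02 0 -0.001 0;-0.03 0 -0.0013 0;-0.03 0 -0.0013 0;-0.03 0 -0.0013 0;-0.03 0 -0.0013 0;0 0 0 0"

```text
clock: 10.75
position: [0.4069, -0.3209, 0.2397]
ee_rot: [-0.005, 0.724, -0.002, 0.69]
ft_force: [0.9, -0.4, -3.5]
grip_width: 0.266
```

```bash
python3 - <<'E'
from h import *
plan([.55,-.0225,.22],15.7)
c,o=save("side");crop("side",340,100,480,230,5,"pics/s6.png")
E
```

```text
t 10.75 pos [ 0.4069 -0.3209  0.2397] zyaw 0.28 tilt [-0.0482 -0.0103 -0.9988] F [ 0.9 -0.4 -3.5] T [-0.01 -0.16 -0.03] g 0.266 j [-0.24  0.14  0.89  1.75 -0.07  1.33  0.66]
shift tool [0.0097 0.2978 0.1453]
turn [np.float64(-0.269), np.float64(2.873)]
```

View pics/s6.png

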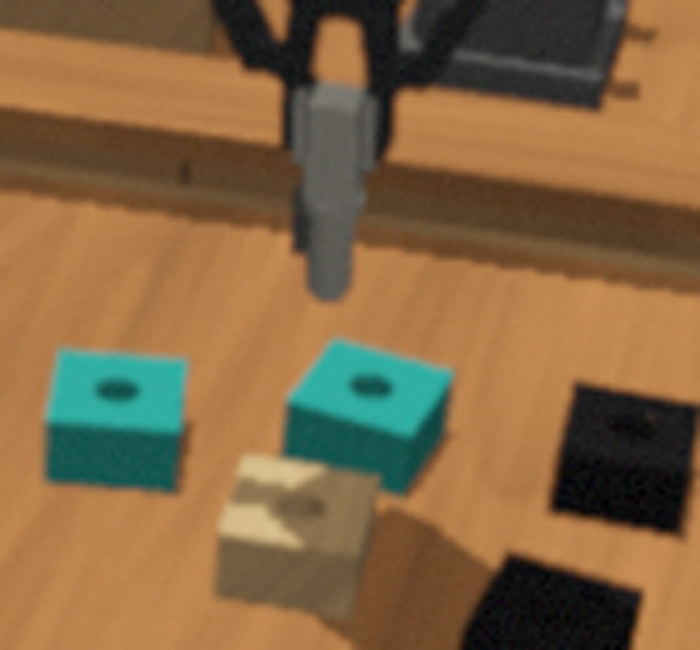

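>>> play_rows --increments "0 0.0372 0.0181 0;0 0.0372 0.0181 0;0 0.0372 0.0181 0;0 0.0372 0.0181 0;0 0.0372 0.0181 0;0 0.0372 0.0181 0;0 0.0372 0.0181 0;0 0.0372 0.0181 0;0 0 0 -0.13;0 0 0 -0.13;0 0 0 0"

```text
clock: 11.9
position: [0.5458, -0.0075, 0.2071]
ee_rot: [-0.095, 0.727, 0.096, 0.673]
ft_force: [-0.5, -0.3, -3.0]
grip_width: 0.265
```

```bash
python3 - <<'E'
from h import *
plan([.55,-.0225,.22],15.7)
c,o=save("wrist");cv2.imwrite("pics/w7.png",c["img"])
E
```

```text
t 11.9 pos [ 0.5458 -0.0075  0.2071] zyaw 15.56 tilt [-0.0762 -0.0091 -0.9971] F [-0.5 -0.3 -3. ] T [-0.03 -0.18  0.01] g 0.265 j [-0.58  0.26  0.61  1.68 -0.14  1.33  0.32]
shift tool [-0.0131 -0.0154 -0.0009]
turn [np.float64(-0.002), np.float64(3.139)]
```

View pics/w7.png

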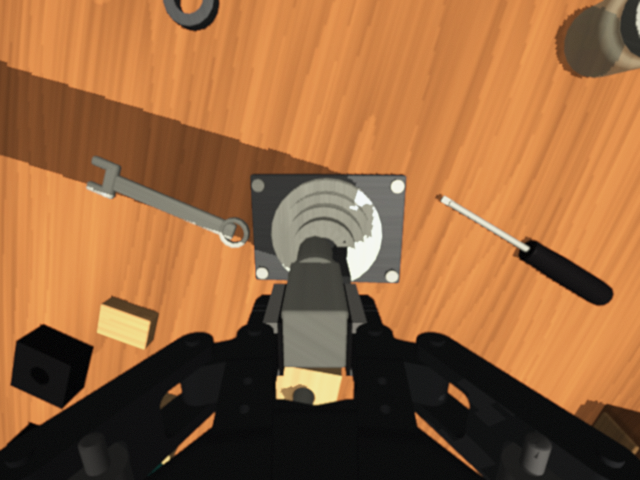

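The tool has picked up a 4.4° tilt in flight. I'll test in the air whether a fast inward move followed by a slow return removes it.

>>> play_rows --increments "0 0 -0.045 0;0 0 -0.045 0;0 0 -0.045 0;0 0 0 0"

```text
clock: 12.35
position: [0.409, -0.046, 0.2116]
ee_rot: [-0.088, 0.732, 0.086, 0.67]
ft_force: [0.8, 0.5, -3.4]
grip_width: 0.265
```

```bash
python3 - <<'E'
from h import *
plan([.55,-.0225,.22],15.7)
E
```

```text
t 12.35 pos [ 0.409  -0.046   0.2116] zyaw 14.17 tilt [-0.0862 -0.0134 -0.9962] F [ 0.8  0.5 -3.4] T [ 0.1  -0.17 -0.01] g 0.265 j [-0.64 -0.11  0.61  1.99  0.07  1.33  0.18]
shift tool [-0.0208 -0.0116  0.1412]
turn [np.float64(-0.027), np.float64(3.115)]
```

>>> play_rows --increments "0 0 0.02 0;0 0 0.02 0;0 0 0.02 0;0 0 0.02 0;0 0 0.02 0;0 0 0.02 0;0 0 0.02 0;0 0 0 0"

```text
clock: 13.15
position: [0.5461, -0.0167, 0.1948]
ee_rot: [-0.072, 0.734, 0.074, 0.671]
ft_force: [-0.8, 0.2, -3.4]
grip_width: 0.268
```

```bash
python3 - <<'E'
from h import *
plan([.55,-.0225,.22],15.7)
E
```

```text
t 13.15 pos [ 0.5461 -0.0167  0.1948] zyaw 11.89 tilt [-0.0885 -0.0071 -0.996 ] F [-0.8  0.2 -3.4] T [ 0.01 -0.1   0.01] g 0.268 j [-0.59  0.29  0.65  1.69 -0.16  1.32  0.3 ]
shift tool [-0.0254 -0.0062  0.0004]
turn [np.float64(-0.067), np.float64(3.075)]
```

>>> play_rows --increments "-0.01 0 0 0;-0.01 0 0 0;-0.01 0 0 0;-0.01 0 0 0;-0.01 0 0 0;-0.01 0 0 0;-0.01 0 0 0;-0.01 0 0 0;0 0 0 0"

```text
clock: 14.05
position: [0.5522, -0.0183, 0.283]
ee_rot: [-0.069, 0.734, 0.071, 0.672]
ft_force: [-0.0, 0.1, -3.5]
grip_width: 0.26
```

```bash
python3 - <<'E'
from h import *
plan([.55,-.0225,.22],15.7)
E
```

```text
t 14.05 pos [ 0.5522 -0.0183  0.283 ] zyaw 11.34 tilt [-0.0871 -0.0058 -0.9962] F [-0.   0.1 -3.5] T [-0.04 -0.22  0.04] g 0.26 j [-0.6   0.24  0.66  1.55 -0.14  1.49  0.27]
shift tool [ 0.0629 -0.0044  0.0024]
turn [np.float64(-0.076), np.float64(3.065)]
```

>>> play_rows --increments "0.04 0 0 0;0.04 0 0 0;0 0 0 0"

```text
clock: 14.35
position: [0.5459, -0.0186, 0.2021]
ee_rot: [-0.069, 0.733, 0.071, 0.673]
ft_force: [-0.7, 0.8, -3.8]
grip_width: 0.264
```

```bash
python3 - <<'E'
from h import *
plan([.55,-.0225,.22],15.7)
E
```

```text
t 14.35 pos [ 0.5459 -0.0186  0.2021] zyaw 11.35 tilt [-0.0846 -0.0055 -0.9964] F [-0.7  0.8 -3.8] T [ 0.02 -0.08 -0.03] g 0.264 j [-0.59  0.28  0.65  1.68 -0.16  1.33  0.29]
shift tool [-0.0182 -0.0044  0.0018]
turn [np.float64(-0.076), np.float64(3.066)]
```

>>> play_rows --increments "-0.05 0 0 0;-0.05 0 0 0;0.05 0 0 0;0.05 0 0 0;-0.05 0 0 0;-0.05 0 0 0;0.05 0 0 0;0.05 0 0 0;0 0 0 0"

```text
clock: 15.25
position: [0.5423, -0.0196, 0.2106]
ee_rot: [-0.067, 0.735, 0.07, 0.671]
ft_force: [-1.2, 0.3, -3.5]
grip_width: 0.265
```

```bash
python3 - <<'E'
from h import *
plan([.55,-.0225,.22],15.7)
E
```

```text
t 15.25 pos [ 0.5423 -0.0196  0.2106] zyaw 11.22 tilt [-0.0907 -0.005  -0.9959] F [-1.2  0.3 -3.5] T [ 0.01 -0.06 -0.  ] g 0.265 j [-0.6   0.26  0.65  1.68 -0.15  1.35  0.28]
shift tool [-0.0101 -0.0042  0.0061]
turn [np.float64(-0.078), np.float64(3.063)]
```

Only slow moves avoid the tilt drift, so I'll place the tip, not the TCP, over the bore. The pilot has plenty of room and the bore can straighten the shaft.

>>> play_rows --increments "0 0 0 -0.08;0 -0.004 0.006 0;0.01 0 0.004 0;0.015 0 0 0;0 0 0 0"

```text
clock: 15.75
position: [0.5555, -0.021, 0.192]
ee_rot: [-0.094, 0.729, 0.098, 0.67]
ft_force: [-0.2, -0.5, -3.9]
grip_width: 0.266
```

```bash
cat >> h.py <<'E'
def tip():
    o=get_obs();R=Ro.from_quat(o["ee_rot"]).as_matrix();t=o["position"]+.0773*R[:,0]
    print("tip",t.round(4),"d to bore",(t[:2]-[.5475,-.0222]).round(4),"tool shift",(R.T@(np.array([.5475,-.0222,t[2]])-t)).round(4))
E
python3 - <<'E'
from h import *
plan([.5545,-.0218,.167],16)
tip()
c,o=save("wrist");crop("wrist",240,180,400,300,5,"pics/w8.png")
c,o=save("side");crop("side",240,170,370,300,5,"pics/s8.png")
E
```

```text
t 15.75 pos [ 0.5555 -0.021   0.192 ] zyaw 15.66 tilt [-0.0837 -0.0046 -0.9965] F [-0.2 -0.5 -3.9] T [-0.   -0.1   0.02] g 0.266 j [-0.57  0.31  0.64  1.67 -0.18  1.31  0.38]
shift tool [ 0.025  -0.001   0.0009]
turn [np.float64(-0.006), np.float64(3.136)]
tip [ 0.549  -0.0213  0.1149] d to bore [0.0015 0.0009] tool shift [ 0.0001 -0.0004 -0.0017]
```

View pics/w8.png

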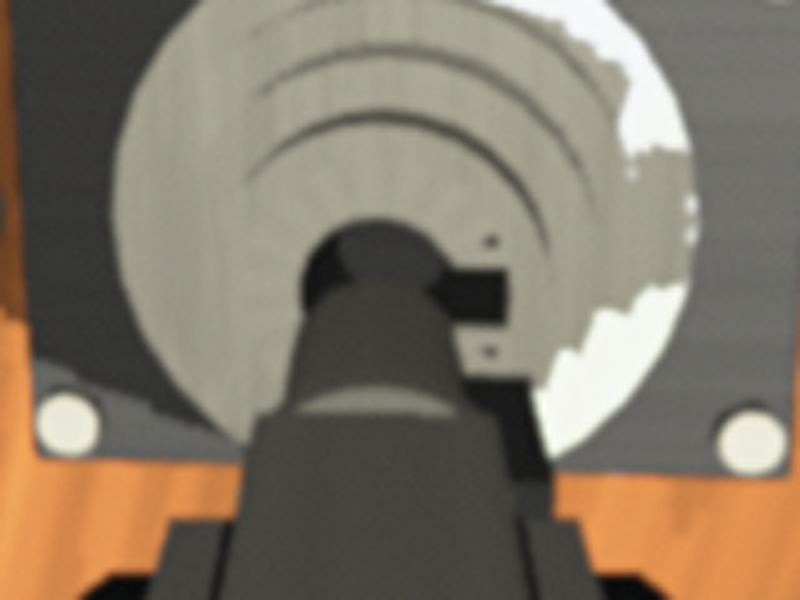

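View pics/s8.png

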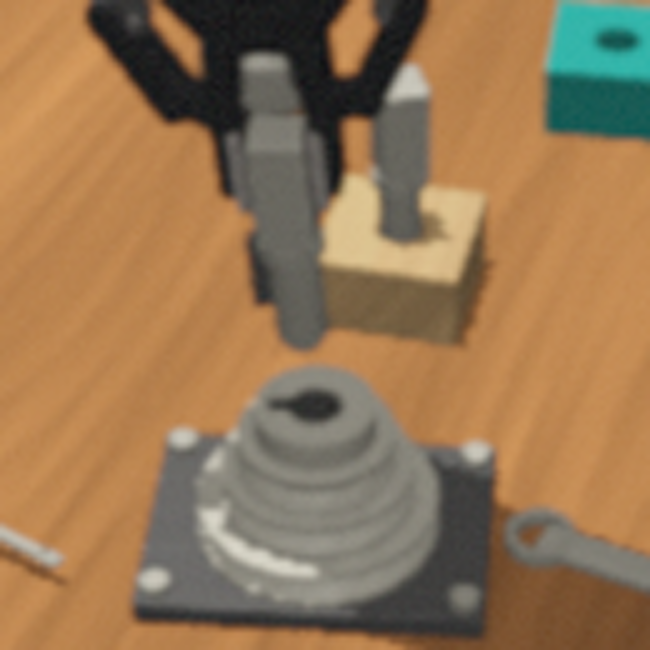

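```bash
python3 - <<'E'
from h import *
c,o=load("wrist")
B=ray(c,o,[(316-.4,239.4-.4),(240+508/5-.4,180+297/5-.4)],.08);print(B.round(4),np.degrees(np.arctan2(*(B[1]-B[0])[[1,0]])))
k=ray(c,o,[(240+450/5,180+268/5),(240+508/5,180+268/5),(240+450/5,180+323/5),(240+508/5,180+325/5)],.08)
for a,b in((0,1),(2,3)):print(np.degrees(np.arctan2(*(k[b]-k[a])[[1,0]])))
E
```

```text
[[ 0.548  -0.0241  0.08  ]
 [ 0.5664 -0.0185  0.08  ]] 16.924891329830142
16.85139421294702
14.943026581433116
```

>>> play_rows --increments "0 -0.0013 -0.0015 0;0.0125 0 0.001 0;0.0125 0 0.001 0;0.0125 0 0.001 0;0 0 0 0"

```text
clock: 16.35
position: [0.5544, -0.0222, 0.153]
ee_rot: [-0.093, 0.729, 0.098, 0.671]
ft_force: [-0.4, -0.5, -3.2]
grip_width: 0.268
```

```bash
sed -i 's/\.5475,-\.0222/.5477,-.0230/g' h.py; python3 - <<'E'
from h import *
plan([.5545,-.0218,.167],16)
tip()
E
```

```text
t 16.35 pos [ 0.5544 -0.0222  0.153 ] zyaw 15.63 tilt [-0.0817 -0.0041 -0.9967] F [-0.4 -0.5 -3.2] T [ 0.   -0.11  0.  ] g 0.268 j [-0.56  0.34  0.63  1.72 -0.2   1.23  0.4 ]
shift tool [-0.0139  0.0006 -0.001 ]
turn [np.float64(-0.006), np.float64(3.135)]
tip [ 0.5481 -0.0225  0.076 ] d to bore [0.0004 0.0005] tool shift [ 0.     -0.0003 -0.0005]
```

>>> play_rows --increments "0.006 0 0 0;0.006 0 0 0;0 0 0 0"

```text
clock: 16.65
position: [0.5532, -0.0235, 0.1404]
ee_rot: [-0.093, 0.729, 0.097, 0.671]
ft_force: [-0.3, -0.6, -3.9]
grip_width: 0.269
```

```bash
python3 - <<'E'
from h import *
plan([.5545,-.0218,.167],16)
tip()
E
```

```text
t 16.65 pos [ 0.5532 -0.0235  0.1404] zyaw 15.57 tilt [-0.0824 -0.0054 -0.9966] F [-0.3 -0.6 -3.9] T [-0.01 -0.1  -0.07] g 0.269 j [-0.55  0.35  0.63  1.73 -0.21  1.21  0.4 ]
shift tool [-0.0267  0.0017 -0.0004]
turn [np.float64(-0.008), np.float64(3.134)]
tip [ 0.5468 -0.0239  0.0633] d to bore [-0.0009 -0.0009] tool shift [-0.0001  0.0006  0.0011]
```

>>> play_rows --increments "0 0 -0.003 0;0 0 -0.003 0;0 0 -0.003 0"

```text
clock: 16.95
position: [0.5502, -0.0242, 0.1426]
ee_rot: [-0.094, 0.724, 0.098, 0.676]
ft_force: [10.1, 0.9, -10.0]
grip_width: 0.267
```

```bash
python3 - <<'E'
from h import *
plan([.5545,-.0218,.167],16)
tip()
E
```

```text
t 16.95 pos [ 0.5502 -0.0242  0.1426] zyaw 15.65 tilt [-0.0678 -0.0044 -0.9977] F [ 10.1   0.9 -10. ] T [ 0.25 -3.33 -0.03] g 0.267 j [-0.56  0.33  0.63  1.75 -0.2   1.19  0.4 ]
shift tool [-0.0247  0.0015  0.0031]
turn [np.float64(-0.006), np.float64(3.135)]
tip [ 0.545  -0.0246  0.0654] d to bore [-0.0027 -0.0016] tool shift [-0.0002  0.0008  0.003 ]
```

Pushing sideways against the bore mouth straightens the tool with only about 10 N, so I'll continue.

>>> play_rows --increments "0.001 0 -0.004 0;0.001 0 -0.004 0;0.001 0 -0.004 0;0.001 0 -0.004 0;0.001 0 -0.004 0;0.001 0 -0.004 0"

```text
clock: 17.55
position: [0.5466, -0.0246, 0.144]
ee_rot: [-0.097, 0.706, 0.099, 0.695]
ft_force: [13.4, 1.8, -12.3]
grip_width: 0.265
```

```bash
python3 - <<'E'
from h import *
plan([.5545,-.0218,.167],16)
tip()
E
```

```text
t 17.55 pos [ 0.5466 -0.0246  0.144 ] zyaw 15.98 tilt [-1.600e-02  2.000e-04 -9.999e-01] F [ 13.4   1.8 -12.3] T [ 0.46 -4.09 -0.09] g 0.265 j [-0.58  0.28  0.63  1.8  -0.18  1.13  0.39]
shift tool [-0.0231  0.0007  0.0081]
turn [np.float64(-0.0), np.float64(3.141)]
tip [ 0.5453 -0.0246  0.0667] d to bore [-0.0024 -0.0016] tool shift [-0.      0.0009  0.0027]
```

>>> play_rows --increments "0.001 0 -0.004 0;0.001 0 -0.004 0;0 0 0.001 0;0 0 0 0"

```text
clock: 17.95
position: [0.5472, -0.0238, 0.1454]
ee_rot: [-0.098, 0.698, 0.1, 0.702]
ft_force: [0.6, -0.2, -3.0]
grip_width: 0.27
```

```bash
python3 - <<'E'
from h import *
plan([.5545,-.0218,.167],16)
tip()
E
```

```text
t 17.95 pos [ 0.5472 -0.0238  0.1454] zyaw 16.14 tilt [ 0.0045  0.003  -1.    ] F [ 0.6 -0.2 -3. ] T [-0.06  0.01  0.02] g 0.27 j [-0.58  0.26  0.63  1.82 -0.17  1.11  0.39]
shift tool [-0.0215 -0.0001  0.0077]
turn [np.float64(0.002), np.float64(-3.139)]
tip [ 0.5476 -0.0236  0.0681] d to bore [-0.0001 -0.0006] tool shift [0.     0.0005 0.0003]
```

>>> play_rows --increments "0.005 0 0 0;0.005 0 0 0;0.005 0 0 0;0.004 0 0 0"

```text
clock: 18.35
position: [0.5466, -0.0241, 0.1251]
ee_rot: [-0.098, 0.699, 0.1, 0.701]
ft_force: [-0.6, -0.9, -2.5]
grip_width: 0.271
```

```bash
python3 - <<'E'
from h import *
plan([.5545,-.0218,.167],16)
tip()
c,o=save("wrist");crop("wrist",240,180,400,300,5,"pics/w9.png")
c,o=save("side");crop("side",240,170,370,300,5,"pics/s9.png")
E
```

```text
t 18.35 pos [ 0.5466 -0.0241  0.1251] zyaw 16.12 tilt [ 0.0033  0.0031 -1.    ] F [-0.6 -0.9 -2.5] T [-0.07 -0.01 -0.03] g 0.271 j [-0.58  0.29  0.63  1.84 -0.19  1.07  0.4 ]
shift tool [-0.0418  0.0001  0.0084]
turn [np.float64(0.002), np.float64(-3.14)]
tip [ 0.5469 -0.0238  0.0478] d to bore [-0.0008 -0.0008] tool shift [0.     0.0006 0.001 ]
```

View pics/w9.png

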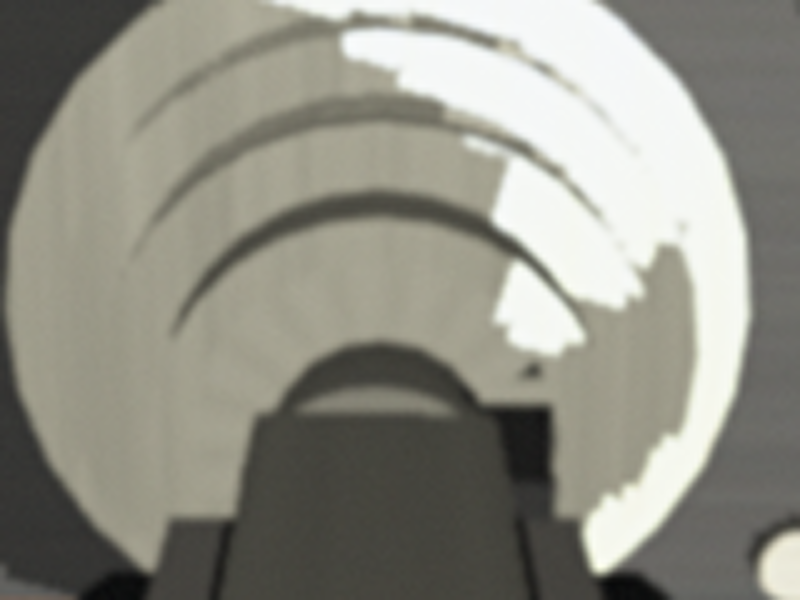

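View pics/s9.png

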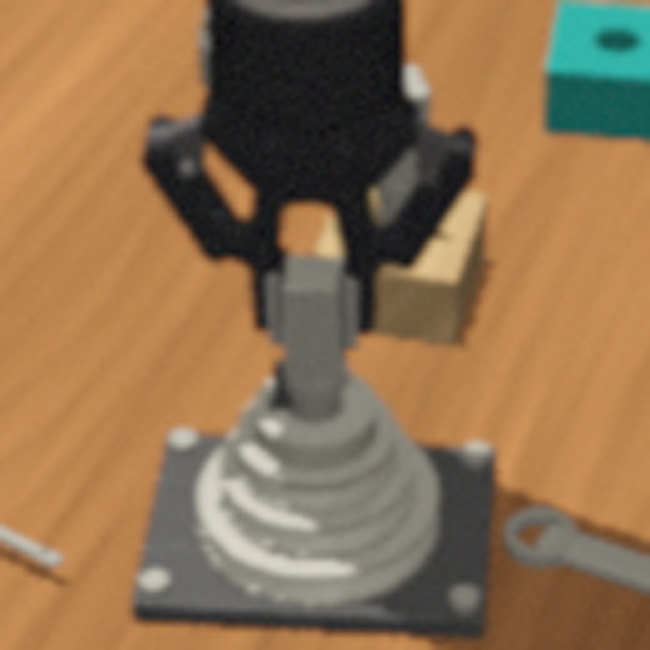

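The tip is at about 32 mm depth, past the 22 mm stop with no resistance, so the key is in the keyway. Now I'll press home against the spring.

>>> play_rows --increments "0.004 0 0 0;0.004 0 0 0;0.004 0 0 0;0.004 0 0 0" --squeeze 120

```text
clock: 18.85
position: [0.5471, -0.0242, 0.11]
ee_rot: [-0.098, 0.699, 0.1, 0.702]
ft_force: [-3.6, -0.8, 8.5]
grip_width: 0.264
```

```bash
python3 - <<'E'
from h import *
plan([.5545,-.0218,.1093],16)
tip()
E
```

```text
t 18.85 pos [ 0.5471 -0.0242  0.11  ] zyaw 16.1 tilt [ 0.0038  0.0038 -1.    ] F [-3.6 -0.8  8.5] T [-0.09  1.19 -0.01] g 0.264 j [-0.57  0.31  0.62  1.85 -0.21  1.04  0.42]
shift tool [0.0008 0.0003 0.0078]
turn [np.float64(0.002), np.float64(-3.14)]
tip [ 0.5474 -0.0239  0.0327] d to bore [-0.0003 -0.0009] tool shift [0.     0.0008 0.0006]
```

>>> play_rows --increments "0.004 0 0 0;0.005 0 0 0;0.005 0 0 0"

```text
clock: 19.15
position: [0.5476, -0.0244, 0.1087]
ee_rot: [-0.094, 0.699, 0.103, 0.701]
ft_force: [-32.8, 1.7, 69.0]
grip_width: 0.264
```

```bash
python3 - <<'E'
from h import *
plan([.5545,-.0218,.1093],16)
tip()
E
```

```text
t 19.15 pos [ 0.5476 -0.0244  0.1087] zyaw 16.05 tilt [ 0.002   0.0124 -0.9999] F [-32.8   1.7  69. ] T [-0.03  7.89  0.2 ] g 0.264 j [-0.56  0.31  0.62  1.85 -0.22  1.05  0.43]
shift tool [-0.0005  0.0006  0.0074]
turn [np.float64(0.001), np.float64(-3.141)]
tip [ 0.5477 -0.0234  0.0314] d to bore [ 0.     -0.0004] tool shift [0.     0.0004 0.0001]
```

Seated: a hard stop at 69 N. I'll ease off to a moderate press.

>>> play_rows --increments "0.002 0 0 0;0.002 0 0 0;0.002 0 0 0"

```text
clock: 19.45
position: [0.5477, -0.0248, 0.1091]
ee_rot: [-0.092, 0.699, 0.104, 0.702]
ft_force: [-12.3, 0.6, 27.8]
grip_width: 0.266
```

```bash
python3 - <<'E'
from h import *
plan([.5545,-.0218,.1093],16)
tip()
c,o=save("wrist");crop("wrist",200,180,440,360,3.3,"pics/w10.png")
c,o=save("side");crop("side",240,170,370,300,5,"pics/s10.png")
c,o=save("top");cv2.imwrite("pics/t10.png",c["img"])
plan([.5545,-.0218,.1093],16)
E
```

```text
t 19.45 pos [ 0.5477 -0.0248  0.1091] zyaw 15.99 tilt [ 0.0023  0.0173 -0.9998] F [-12.3   0.6  27.8] T [-0.07  3.28  0.03] g 0.266 j [-0.55  0.31  0.62  1.85 -0.23  1.05  0.43]
shift tool [-0.0001  0.001   0.0074]
turn [np.float64(-0.0), np.float64(3.141)]
tip [ 0.5479 -0.0234  0.0319] d to bore [ 0.0002 -0.0004] tool shift [ 0.      0.0005 -0.    ]
t 19.6 pos [ 0.5477 -0.0248  0.1092] zyaw 15.99 tilt [ 0.0023  0.0172 -0.9998] F [-12.9  -0.6  24.8] T [-0.1   3.13  0.04] g 0.262 j [-0.55  0.31  0.62  1.85 -0.23  1.05  0.43]
shift tool [-0.      0.001   0.0074]
turn [np.float64(-0.0), np.float64(3.141)]
```

View pics/w10.png

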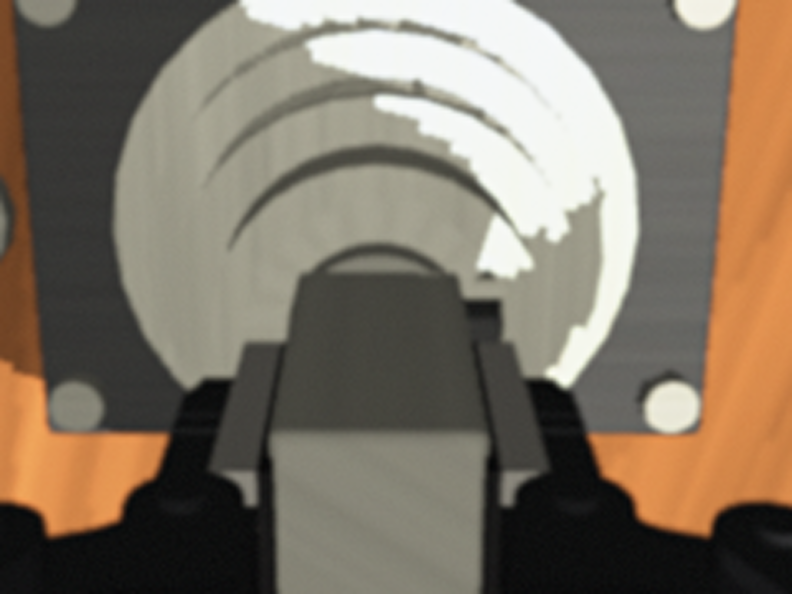

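View pics/s10.png

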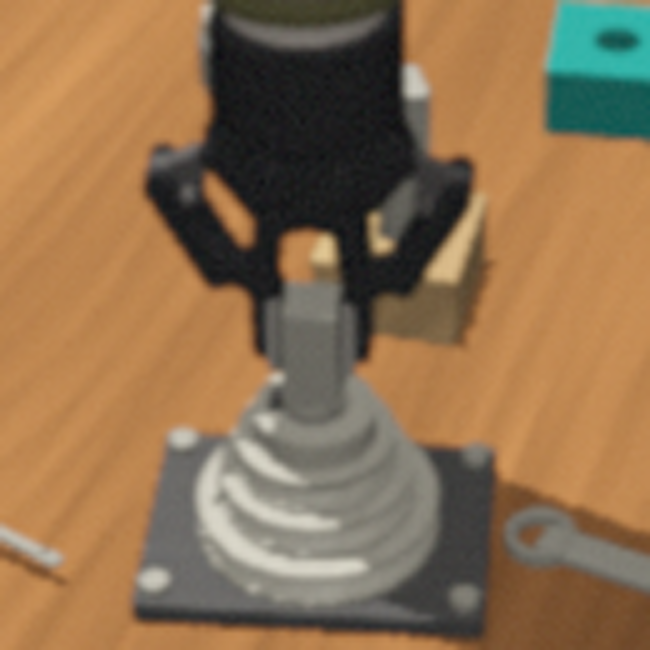

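View pics/t10.png

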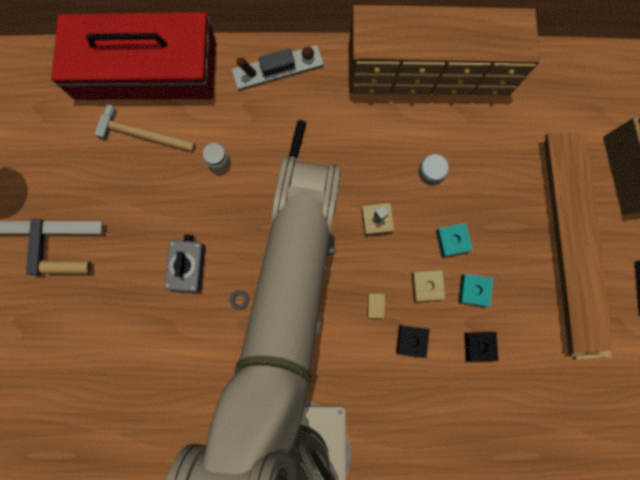

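>>> play_rows --increments "0.002 0 -0.0007 0;0.002 0 -0.0007 0;0.002 0 -0.0007 0"

```text
clock: 19.9
position: [0.5475, -0.0249, 0.1092]
ee_rot: [-0.091, 0.697, 0.106, 0.703]
ft_force: [-9.6, 0.2, 22.8]
grip_width: 0.264
```

```bash
python3 - <<'E'
from h import *
plan([.5545,-.0218,.1093],16)
tip()
c,o=save("side");crop("side",275,220,335,270,12,"pics/s11.png")
c,o=save("wrist");crop("wrist",250,220,370,310,6,"pics/w11.png")
E
```

```text
t 19.9 pos [ 0.5475 -0.0249  0.1092] zyaw 16.0 tilt [ 0.006   0.0214 -0.9998] F [-9.6  0.2 22.8] T [-0.03  2.43  0.01] g 0.264 j [-0.55  0.31  0.62  1.85 -0.23  1.04  0.44]
shift tool [0.     0.001  0.0076]
turn [np.float64(0.0), np.float64(-3.142)]
tip [ 0.548  -0.0232  0.0319] d to bore [ 0.0003 -0.0002] tool shift [ 0.      0.0003 -0.0002]
```

View pics/s11.png

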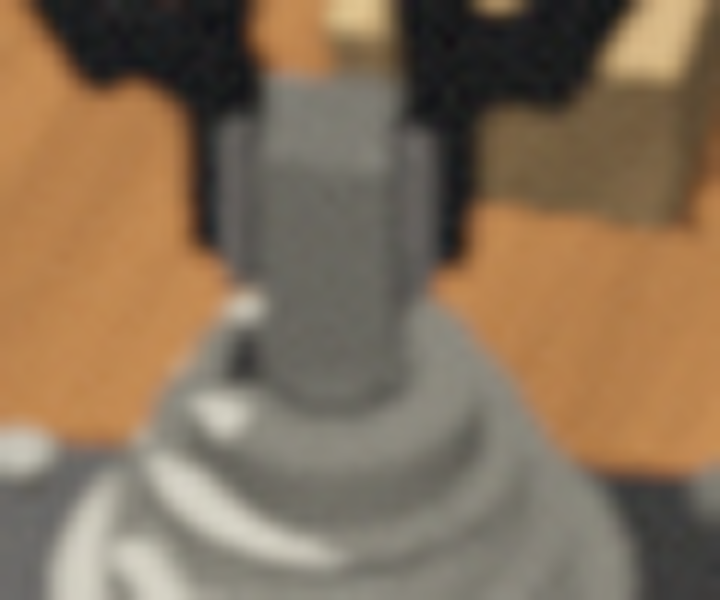

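View pics/w11.png

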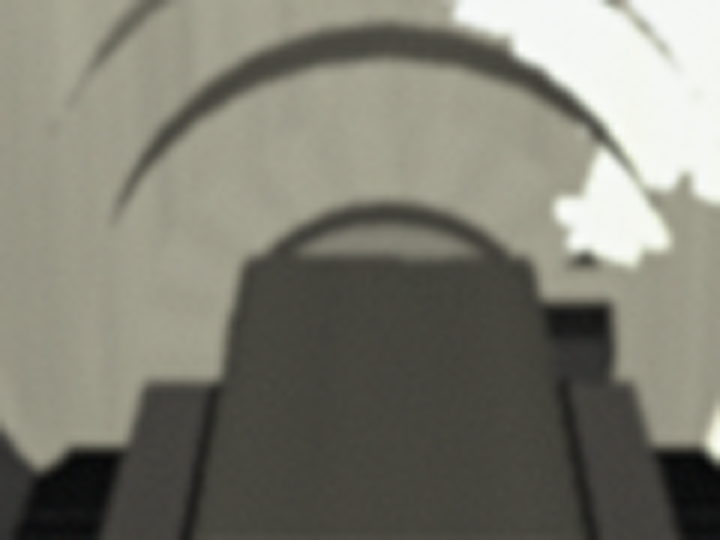

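Seated. The tool has crept 1.2° about y under the press, so I'll nudge it upright.

>>> play_rows --increments "0.002 0.0015 -0.0002 0;0.002 0.0015 -0.0002 0;0.002 0.0015 0 0;0.002 0 0 0"

```text
clock: 20.4
position: [0.5475, -0.025, 0.1092]
ee_rot: [-0.09, 0.696, 0.104, 0.705]
ft_force: [-12.7, 3.4, 29.6]
grip_width: 0.262
```

```bash
python3 - <<'E'
from h import *
plan([.5545,-.0218,.1093],16)
tip()
E
```

```text
t 20.4 pos [ 0.5475 -0.025   0.1092] zyaw 15.8 tilt [ 0.0096  0.0215 -0.9997] F [-12.7   3.4  29.6] T [0.43 3.58 0.1 ] g 0.262 j [-0.55  0.3   0.62  1.85 -0.23  1.04  0.43]
shift tool [0.     0.0011 0.0076]
turn [np.float64(-0.003), np.float64(3.138)]
tip [ 0.5483 -0.0233  0.0319] d to bore [ 0.0006 -0.0003] tool shift [ 0.      0.0004 -0.0005]
```

```bash
python3 - <<'E'
from h import *
print(workorder.hand_in())
o=get_obs();print(o["clock"],o["position"],o["ft_force"],o["grip_width"])
E
```

```text
the job is handed in; nothing more can be done
None
the job is handed in; nothing more can be done
```

The isolator handle is off and the keyed shaft is fully home in the pulley. I handed the job in at about 20.4 s, still gripping the shaft and pressing it down. No verdict was reported.

- **Handle:** I turned it counter-clockwise to its stop. Afterwards the bar measured about −2° against a box axis of −3.9°, which is within measuring noise. A later top view also shows it in line with the long side.
- **Shaft:** I took the keyed one from the stand at (0.407, −0.323). Its rib showed in the wrist and side views. The plain shaft stayed in its stand.
- **Key:** the shaft went past the 22 mm stop with no resistance, so the key was in the keyway.
- **Home:** the spring pushed back with about 11.5 N, then the shaft met a hard stop with a brief 69 N peak. I eased that to about 30 N on the wrist, and the tool height held at 0.1092 m against 0.1093 m expected. Enlarged wrist and side pictures show the collar on the pulley's top face.
- **Other things on the bench:** in the last top view the visible ones were where they started. The arm hid most of the wrench and part of the screwdriver there. Nothing suggested contact with either.

**Disagreements:**
- The tool picked up about 5° of tilt in flight. I straightened it with light side pushes of about 13 N against the bore mouth before going deeper.
- At the end the tool still leaned about 1.3° with about 13 N of side load. A last nudge did not remove it, though the shaft's height did not change.

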